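# Unlock and open the sliding hatch of a slant-fronted food bin

## Task

The food bin's see-through hatch is held shut by its orange catch. Slide the orange catch all the way down the slanting front to free the hatch, then slide the hatch by its blue handle fully open to its stop on the left and leave it there, with the catch still down. Do not knock over or shove aside the jars, the tin in the bin or the other things standing about.

Things in the scene. Friction and masses are not known exactly. Their poses are not given: they have to be found in the camera images.
- bin: Wooden food bin, fixed on a 22 thick marble slab, 220 deep (x) x 280 wide (y) x 284 high. Origin: centre of its underside; x from its front to its back, y to its left seen from the front, z up. Front wall 60 high at x = -110; from its top the front slants up and back at 34 degrees to the horizontal, 190 long, to x = 48, z = 166. A shelf board stands above it.
- shelf_edge (a point): Middle of the lower front edge of the bin's shelf board, at x = -50, y = 0, z = 270 of the bin, axes as the bin's. The board is 14 thick and runs 160 back, over the full width; a thin steel rail on its front edge rises 24 above this point. It overhangs the blue handle: a gripper pointing straight down has no room there; one tilted 34 degrees, square to the slanting front, has.
- catch_grip (a point): Middle of the orange thumb grip of the catch, low on the slanting front: 22 wide (y) x 16 (x) x 28 high (z). The point lies 20 off the front's surface, the grip's top 34. Nothing within 35 to either side of it stands more than 7 off the surface. Axes: x up the slant, y to the bin's left, z straight out of the slanting front (34 degrees from vertical). Moves with the catch.
- catch (a joint): Position of the catch, m: 0 fully up (its steel bolt stands in the notch of the hatch's lower edge), 0.025 fully down (against x of point catch_grip), at the end of its travel. The bolt leaves the notch at 0.012. Stiff, takes about 2 N, and stays where it is left.
- hatch_grip (a point): Middle of the blue block handle of the hatch: 44 long (x) x 22 wide (y) x 32 high (z). The point lies 24 off the surface of the slanting front, the handle's top 40, its plinth 10. Nothing within 45 to either side of it stands more than 10 off the surface. Axes as for catch_grip. Moves with the hatch.
- hatch (a joint): Position of the hatch (clear pane in a white frame, 135 wide), m: 0 shut, at the right end; 0.110 fully open, at its stop, moved along +y of point hatch_grip (to the bin's left). While the catch is up the bolt stops it at 0.012. Takes about 2 N, and stays where it is left.
- spice_0: Spice jar with red cap, diameter 45, 106 high, loose on the bin's shelf board, towards the right. Origin: centre of the underside.
- spice_1: Spice jar with green label, diameter 45, 106 high, loose on the bin's shelf board, towards the left. Origin: centre of the underside.
- fish_tin: Flat round tin, diameter 86, 40 high, inside the bin behind the hatch. Origin: centre of the underside.
- mug_a: Green and white mug, 86 x 120 x 88, at the right end of the worktop. Origin: centre of the underside.
- lemon: Lemon, 78 x 55 x 56, lying on the worktop right of the bin. Origin: centre of the underside.
- yoghurt_cup: White yoghurt cup, diameter 72, 71 high, in front of the microwave. Origin: centre of the underside.

How it is judged (in metres and radians):
On the way, in this order (a step that is already met when the one before it is completed fails the run):
1. the catch is down (at least 20 of its 25 mm) while the hatch is still shut (less than 20 mm open) (value of joint catch above 0.02 m and value of joint hatch below 0.02 m), for 0.1 s.
2. the hatch is open to within 5 mm of its stop (value of joint hatch above 0.105 m), for 0.2 s.
At the end, for the whole second after the job is handed in: The hatch is open to within 5 mm of its stop (joint hatch over 0.105), the catch is still down (joint catch over 0.018), and both are at rest (value of joint hatch between 0.105 and 0.115 m and value of joint catch above 0.018 m and velocity of joint hatch between -0.01 and 0.01 m/s and velocity of joint catch between -0.01 and 0.01 m/s); the robot touches nothing.
It fails at once if a jar, tin, mug, cup or the lemon is moved more than 30 mm from where it stood (distance of any of spice_0, spice_1, fish_tin, mug_a, lemon, yoghurt_cup from where it was at the start of the episode above 0.03 m).
It fails at once if a jar, tin, mug or cup is tipped over (angle between any of spice_0, spice_1, fish_tin, mug_a, yoghurt_cup's own z axis and vertical above 0.5 rad).
It also fails if it takes over 51 s, if anything falls off the work surface, if the arm or the gripper's body presses on something with over 40 N, if the wrist force passes 120 N, or if a joint passes its speed limit or range.

## Robot

A 6-joint arm with a two-finger parallel gripper is mounted at the origin on a cart in front of the work surface, level with it; the furniture and walls round the work are solid. World frame = base frame: x ahead of the robot, y to its left, z up, the work surface at z = 0. Lengths are in mm, angles in rad, forces in N, time in s.
With the tool pointing down it reaches from about 375 to 900 mm from the base axis. Payload 3.1 kg.
Tool frame: the origin (TCP) lies between the finger pads; the fingertips stand 19 mm ahead of it and the grasp point (between the pads) is the TCP; x points along the fingers, y is the direction in which the jaws open and shut, and the axes are right-handed (so a half turn about x gives the same grasp; the last joint's range is limited). The gripper opens to 87 mm and grips with 3 to 60 N. Pads are 19 mm wide; open, the fingers measure 117 mm over their backs; the gripper's body (75 mm by 190 mm) begins 51 mm behind the grasp point.
Start: joints at [-1.282, 0.527, 1.433, -0, 1.181, -0.178], TCP at [281.845, -557.817, 212.248] pointing down, gripper open.
Joint ranges: [-3.08, 3.08], [-0.75, 2.2], [0.22, 2.44], [-1.43, 4.57], [0, 2.65], [-2.85, 2.85]. Speed limits (rad/s): [2.79, 2.79, 3.14, 3.14, 3.14, 3.14].

## Interface

Orientations are given as [roll, pitch, yaw] about the fixed x, y, z axes, in that order (R = Rz(yaw) Ry(pitch) Rx(roll)).
In Python, from cell import bot, snapshot, camera_model, models gives the robot as it stands. Calls block until the motion is done:
- bot.reach(position, orientation): joint-space move of the TCP to a pose.
- bot.move_l(position, orientation=None, rate=150, stop_force=None): straight line of the TCP; orientation=None keeps the orientation; rate is the mean speed in mm/s. With stop_force (N) it stops when the force on the tool has changed by that much, and returns True; else False.
- bot.move_j(angles): joint-space move.
- bot.command_gripper(opening): finger opening in mm; the grip force is fixed at half the most; returns when the fingers have stopped.
- bot.sleep(seconds).
- bot.solve_ik(position, orientation): joint angles nearest the present ones, or None.
- snapshot(name): name is "side" or "top"; returns the picture (420x560x3 uint8, blue, green, red); there is no depth.
- camera_model(name): a dict with "vertical_fov" (degrees; the focal length in pixels is half the picture's height over the tangent of half this angle, whatever the lens; pixels are square), "cx", "cy" (the principal point, pixels), "k1" (the pictures are not rectified: a ray, as slopes to the right and down, at radius r is drawn at 1 + k1 r^2 times it, then the intrinsics apply), "camera_from_world" (4x4, takes a point from world to camera coordinates). Camera axes: x right, y down, z forward; pixel columns grow to the right and rows downward; lengths in mm; the calibration is good to about 2 mm. A picture is of the moment at which its call begins. camera_model takes no time and is no camera call.
A pose or a line that the arm cannot do raises bot.MotionError and nothing moves.
- bot.sign_off(): hands the job in, once; it reports no verdict.
Trained networks look in the newest picture that a camera, given by its name, has taken for a name from the list of things; names that differ only in an ending like _2 or _b are one class to them, and where a whole thing is asked for, a point or a joint stands for the part that bears it (a point fixed in the world has none). Each returns a list of dicts, best first, with "conf" (0 to 1); they miss things now and then, are a little off and sometimes report something else, mostly with a low value. They report only what shows in the picture. A call takes as long as a camera call.
- models.regions_of(camera, label): "pixels" (420x560 bool, what is visible of it) and "extent" ([left, top, right, bottom] as shares, 0 to 1, of the picture: columns of its width, rows of its height, round what is visible of it).
- models.spot_point(camera, label): "at" ([row, column] as shares, 0 to 1, of the picture: columns of its width, rows of its height: a listed point, or the origin of a listed thing).
Readings, each from a call of its own:
- bot.read_t(): time.
- bot.read_q(): joint angles.
- bot.read_qvel(): joint speeds.
- bot.read_joint_efforts(): joint torques, N m.
- bot.read_tcp_pos(): TCP position.
- bot.read_orientation(): TCP orientation.
- bot.read_wrist_force(): force on the tool from outside, world axes, zero at the start.
- bot.read_torque(): the same for the moment, N m.
- bot.read_opening(): finger opening in mm.
Only numpy, scipy, OpenCV 4.12 (cv2) and the standard library are available. Lean on these libraries where they do the work, as an engineer would, in place of code of your own. Each camera call takes 0.05 s, during which the arm holds its last target.

## Working session

There is one attempt and no reset: what is moved stays moved. The work goes in short steps, each a Python script; the robot and the scene stay as the last script left them, time stands still between calls to the robot, and variables do not carry over. Pictures are saved under pics/ and viewed, and the job is handed in when it is done.

```bash
mkdir -p pics; ls; python3 - <<'E'
from cell import bot, snapshot, camera_model, models
import cv2
for c in("side","top"):
    cv2.imwrite(f"pics/{c}0.png",snapshot(c))
    m=camera_model(c);print(c,m)
    for l in("catch_grip","hatch_grip","shelf_edge","bin"):
        print(l,[(round(d["conf"],2),[round(d["at"][0]*420,1),round(d["at"][1]*560,1)]) for d in models.spot_point(c,l)][:3])
print(bot.read_orientation(),bot.read_t())
E
```

```text
pics
side {'vertical_fov': 50.728138005346096, 'cx': 282.00936644371666, 'cy': 216.22476948533784, 'k1': -0.13819271909003383, 'camera_from_world': array([[ 7.62279076e-01, -6.47061662e-01, -1.55504125e-02,
        -3.96336076e+02],
       [-3.83814644e-01, -4.32551219e-01, -8.15834396e-01,
         4.03509013e+02],
       [ 5.21168811e-01,  6.27861966e-01, -5.78076485e-01,
         1.38477506e+03],
       [ 0.00000000e+00,  0.00000000e+00,  0.00000000e+00,
         1.00000000e+00]])}
catch_grip [(0.26, [257.5, 283.6])]
hatch_grip [(0.45, [199.8, 238.0])]
shelf_edge [(0.75, [164.4, 217.1])]
bin [(0.75, [213.6, 227.4])]
top {'vertical_fov': 54.07146091085073, 'cx': 282.3289256930299, 'cy': 205.36592208138376, 'k1': -0.07430470713264947, 'camera_from_world': array([[ 2.83010554e-02, -9.99461302e-01,  1.66179522e-02,
         3.74768189e+01],
       [-9.94197058e-01, -2.98702823e-02, -1.03343972e-01,
         5.97415858e+02],
       [ 1.03784684e-01, -1.35967757e-02, -9.94506846e-01,
         1.47011975e+03],
       [ 0.00000000e+00,  0.00000000e+00,  0.00000000e+00,
         1.00000000e+00]])}
catch_grip [(0.4, [231.0, 183.7])]
hatch_grip [(0.87, [211.0, 205.5])]
shelf_edge [(0.74, [221.2, 164.4])]
bin []
[-1.74600445  1.57069379  1.86335894] 0.5
```

View pics/side0.png

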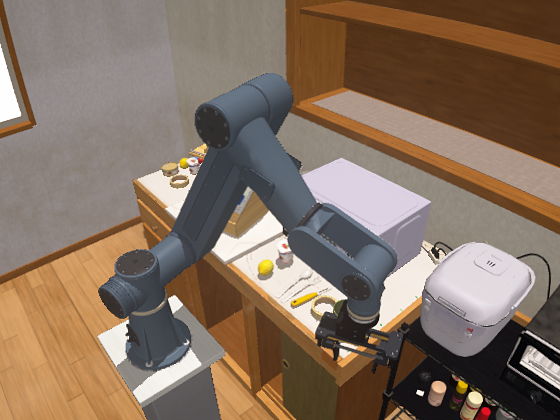

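View pics/top0.png

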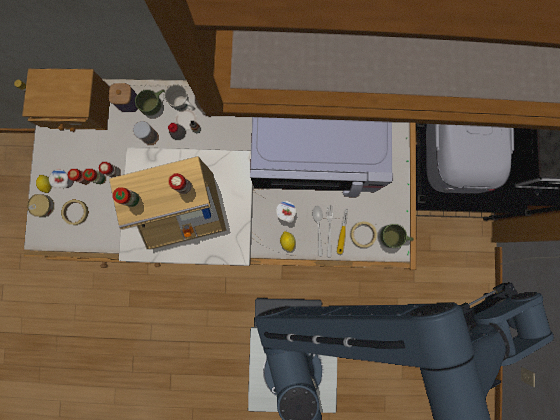

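```bash
python3 - <<'E'
import cv2
a=cv2.imread("pics/side0.png")[120:300,150:350];cv2.imwrite("pics/side0c.png",cv2.resize(a,None,fx=3.3,fy=3.3,interpolation=2))
a=cv2.imread("pics/top0.png")[130:280,100:280];cv2.imwrite("pics/top0c.png",cv2.resize(a,None,fx=4,fy=4,interpolation=2))
E
```

```text
(no output)
```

View pics/side0c.png

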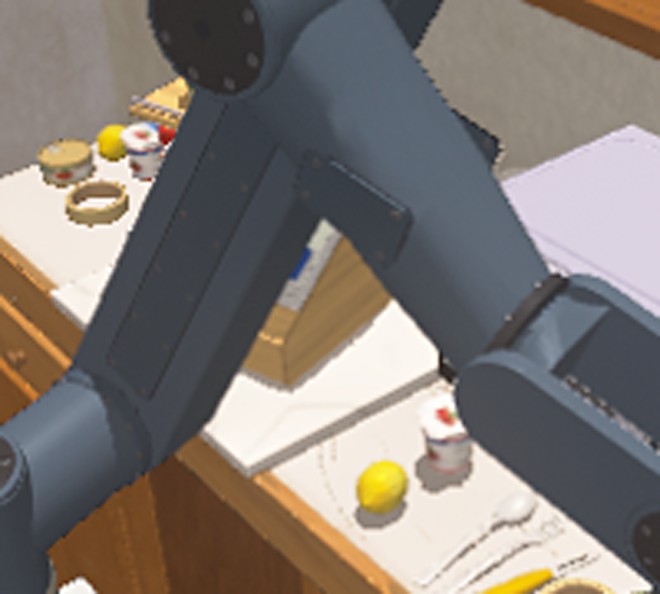

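View pics/top0c.png

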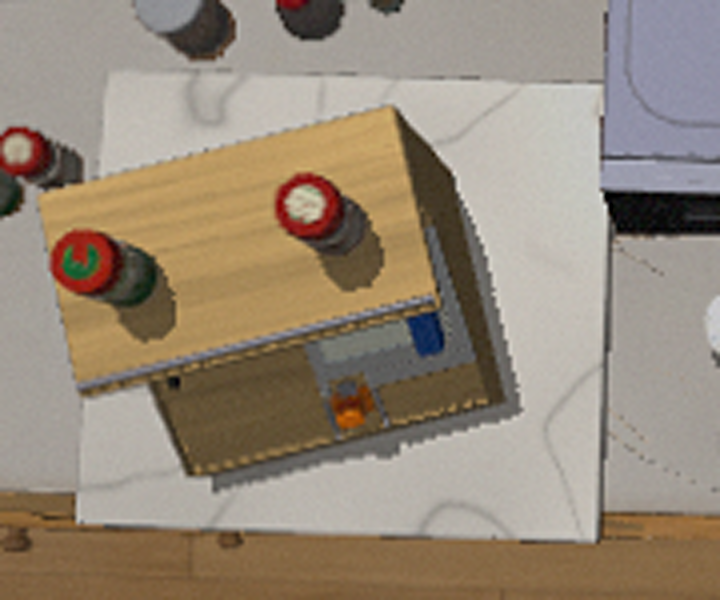

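```bash
cat > h.py <<'E'
import numpy as np,cv2
from cell import bot, snapshot, camera_model, models
from scipy.optimize import least_squares
from scipy.spatial.transform import Rotation as Ro
def K(m):
    f=210/np.tan(np.radians(m["vertical_fov"]/2));return np.array([[f,0,m["cx"]],[0,f,m["cy"]],[0,0,1]])
def proj(c,P):
    m=camera_model(c);T=m["camera_from_world"]
    return cv2.projectPoints(np.atleast_2d(P).astype(float),cv2.Rodrigues(T[:3,:3])[0],T[:3,3],K(m),np.array([m["k1"],0,0,0]))[0][:,0]
def ray(c,uv):
    m=camera_model(c);T=m["camera_from_world"]
    n=cv2.undistortPoints(np.array([[uv]],float),K(m),np.array([m["k1"],0,0,0]))[0,0]
    return -T[:3,:3].T@T[:3,3], T[:3,:3].T@np.array([n[0],n[1],1])
def binT(p):
    T=np.eye(4);T[:3,:3]=Ro.from_euler('z',p[2]).as_matrix();T[:3,3]=[p[0],p[1],22];return T
def bw(p,P):
    T=binT(p);return np.atleast_2d(P)@T[:3,:3].T+T[:3,3]
s,c_=np.sin(np.radians(34)),np.cos(np.radians(34))
# slant frame in bin coords: x up slant, y left, z normal ; origin front wall top
RS=np.array([[c_,0,-s],[0,1,0],[s,0,c_]])
def on_slant(p,c,uv,off):
    """intersect ray with plane off mm above slant; return (u along slant, y), world"""
    o,d=ray(c,uv);R=binT(p)[:3,:3]@RS;O=bw(p,[-110,0,60])[0]
    n=R[:,2];t=(off-n@(o-O))/(n@d);W=o+t*d
    return R.T@(W-O),W
E
python3 - <<'E'
from h import *
obs=[([-50,140,284],(40+0*0,0))]
px=lambda u,v:(100+u/4,130+v/4)
pts=[([110,140,284],px(40,195)),([110,-140,284],px(395,107)),([-50,140,294],px(80,388)),([-50,-140,294],px(437,300)),([-110,140,60],px(190,475)),([-110,-140,60],px(505,400))]
P=np.array([a for a,b in pts],float);U=np.array([b for a,b in pts])
r=least_squares(lambda p:(proj("top",bw(p,P))-U).ravel(),[500,250,-0.2],x_scale=[100,100,.3],loss="soft_l1")
print(r.x,(proj("top",bw(r.x,P))-U).round(1))
p=r.x
for n,uv,o in(("catch",(183.7,231),20),("catch top",px(350,408),34),("hatch",(205.5,211),24),("hatch_topvisible",px(425,325),40)):
    print(n,*on_slant(p,"top",uv,o))
print("shelf edge", bw(p,[-50,0,270]),proj("top",bw(p,[-50,0,270])),proj("side",bw(p,[-50,0,270])))
E
```

```text
[5.67559675e+02 4.17119071e+02 2.78752994e-01] [[-0.5 -0.8]
 [ 0.7 -1.6]
 [-0.9  2.3]
 [ 1.8  1. ]
 [ 0.3  0.3]
 [-0.8 -0.6]]
catch [45.33040975 -5.51111305 20.        ] [488.69999457 388.81667339 123.9291949 ]
catch top [ 45.66464538 -19.6477693   34.        ] [485.32968487 373.14782445 135.7226231 ]
hatch [100.75769738 -98.17304668  24.        ] [556.22369472 311.75991377 158.23989109]
hatch_topvisible [ 107.21546013 -102.79519969   40.        ] [554.04086006 306.32744135 175.11562735]
shelf edge [[519.48970996 403.36122155 292.        ]] [[167.05108412 218.26077229]] [[214.67239714 163.40050595]]
```

```bash
python3 - <<'E'
from h import *
q=bot.read_q();
a=-1.1
q1=bot.solve_ik([400*np.cos(a),400*np.sin(a),420],bot.read_orientation());print(q1)
bot.move_j(q1)
q2=np.array(q1);q2[0]=1.7
bot.move_j(q2);print(bot.read_tcp_pos(),bot.read_orientation(),bot.read_t())
for c in("side","top"):
    I=snapshot(c);cv2.imwrite(f"pics/{c}1.png",I)
    for l in("catch_grip","hatch_grip","shelf_edge","bin"):
        print(c,l,[(round(d["conf"],2),[round(d["at"][0]*420,1),round(d["at"][1]*560,1)]) for d in models.spot_point(c,l)][:3])
a=cv2.imread("pics/side1.png")[100:280,160:340];cv2.imwrite("pics/side1c.png",cv2.resize(a,None,fx=3.3,fy=3.3,interpolation=2))
a=cv2.imread("pics/top1.png")[130:280,100:280];cv2.imwrite("pics/top1c.png",cv2.resize(a,None,fx=4,fy=4,interpolation=2))
E
```

```text
[-1.38118227e+00 -6.07709936e-03  1.60849520e+00 -1.05429817e-05
  1.53927655e+00 -2.78156339e-01]
[-159.04216045  367.15633838  419.94398442] [-0.7040708   1.57051626 -0.29800036] 4.575
side catch_grip [(0.42, [205.4, 215.2])]
side hatch_grip [(0.69, [198.4, 240.6]), (0.24, [204.4, 215.2])]
side shelf_edge [(0.68, [163.3, 217.3])]
side bin [(0.6, [212.0, 228.2])]
top catch_grip [(0.46, [232.4, 182.9])]
top hatch_grip [(0.91, [213.8, 205.3]), (0.73, [230.5, 187.2])]
top shelf_edge [(0.58, [217.1, 165.1])]
top bin [(0.75, [208.5, 184.1]), (0.55, [214.0, 285.7]), (0.18, [242.4, 289.0])]
```

View pics/side1c.png

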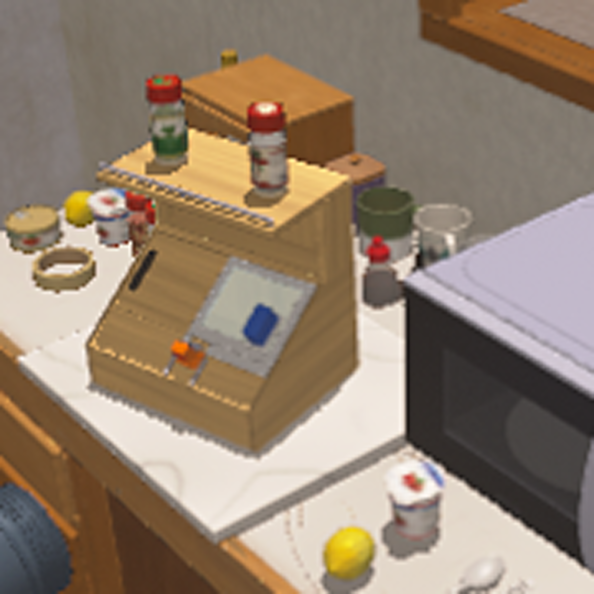

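View pics/top1.png

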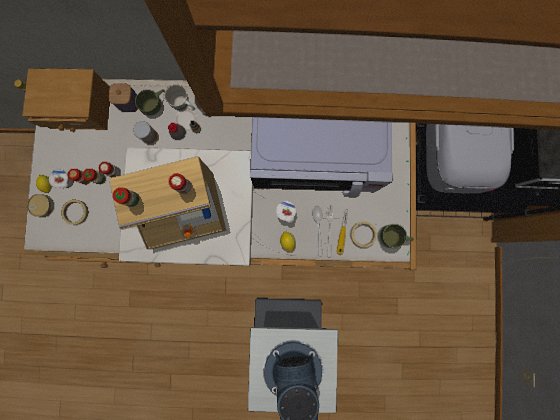

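```bash
python3 - <<'E'
from h import *
px=lambda u,v:(100+u/4,130+v/4)
sx=lambda u,v:(160+u/3.3,100+v/3.3)
top=[([110,140,284],px(40,195)),([110,-140,284],px(395,107)),([-50,140,294],px(80,386)),([-50,-140,294],px(437,300)),([-110,140,60],px(190,475)),([-110,-140,60],px(505,400))]
side=[([-110,140,60],sx(88,347)),([-110,-140,60],sx(250,408)),([-110,-140,0],sx(253,453)),([48,-140,166],sx(318,285)),([110,-140,284],sx(352,183)),([110,-140,0],sx(357,364)),([-50,-140,294],sx(273,220)),([-50,140,294],sx(99,164)),([-110,140,0],sx(90,387))]
A=[np.array([a for a,b in L],float) for L in(top,side)];B=[np.array([b for a,b in L])-0.3 for L in(top,side)]
def res(p):return np.r_[(proj("top",bw(p,A[0]))-B[0]).ravel(),(proj("side",bw(p,A[1]))-B[1]).ravel()]
r=least_squares(res,[567,417,.28],x_scale=[100,100,.3],loss="soft_l1");p=r.x
print(p,"\n",res(p).reshape(-1,2).round(1))
np.save("p.npy",p)
# colour blobs
for c in("top","side"):
    I=cv2.imread(f"pics/{c}1.png");H=cv2.cvtColor(I,cv2.COLOR_BGR2HSV)
    roi=np.zeros(I.shape[:2],np.uint8)
    if c=="top":roi[195:245,170:225]=1
    else: roi[185:220,200:255]=1
    for n,lo,hi,off in(("blue",(105,150,40),(130,255,255),28),("orange",(5,200,120),(14,255,255),24)):
        m=cv2.inRange(H,lo,hi)*roi
        k,_,st,ce=cv2.connectedComponentsWithStats(m)
        i=1+st[1:,4].argmax();print(c,n,st[i],ce[i],*[v.round(1) for v in on_slant(p,c,ce[i],off)])
    
    for l in("catch_grip","hatch_grip"):
        for q in []:pass
for n,u,o in(("c",(215.2,205.4),20),("h",(240.6,198.4),24)):print("side net",n,*on_slant(p,"side",u,o))
for n,u,o in(("c",(182.9,232.4),20),("c2",(187.2,230.5),20),("h",(205.3,213.8),24)):print("top net",n,*on_slant(p,"top",u,o))
E
```

```text
[5.67199367e+02 4.18687018e+02 2.74588189e-01] 
 [[-0.6 -0.6]
 [ 0.6 -1. ]
 [-1.3  3. ]
 [ 1.5  1.6]
 [-0.1  0.5]
 [-1.1 -0. ]
 [-0.8 -0.8]
 [ 0.9  1.7]
 [ 1.1 -0. ]
 [ 2.6 -1.3]
 [ 0.2 -2.3]
 [ 1.   1. ]
 [-0.7  0.7]
 [-1.7  0.1]
 [ 0.5 -1.5]]
top blue [202 208   9  11  65] [206.33846154 212.95384615] [  95.3 -101.2   28. ] [549.8 308.6 158.5]
top orange [184 233   7   4  17] [187.         234.70588235] [ 30.4 -14.6  24. ] [476.6 378.  118.9]
side blue [234 193   9  10  46] [237.93478261 197.10869565] [ 102.5 -100.3   28. ] [555.2 311.1 162.5]
side orange [212 203   9   8  37] [216.02702703 207.08108108] [ 31.8 -27.2  24. ] [481.1 366.2 119.7]
side net c [ 37.9666942  -16.32290782  20.        ] [485.27802877 378.65122907 119.81145741]
side net h [ 102.4292589  -111.90641578   24.        ] [560.48236841 300.53286852 159.17461643]
top net c [40.7466313  -3.22383405 20.        ] [483.94453959 391.88448471 121.36597851]
top net c2 [ 43.87983913 -19.28175349  20.        ] [490.79888868 377.13247041 123.1180461 ]
top net h [ 91.15215202 -96.40623497  24.        ] [547.2805877  312.91733901 152.86853829]
```

```bash
cat > ov.py <<'E'
from h import *
def box(u,y,w,l,z0,z1):
    C=[(u+a*l/2,y+b*w/2,z) for z in(z0,z1) for a,b in((-1,-1),(1,-1),(1,1),(-1,1))]
    C=np.array(C)@RS.T+[-110,0,60]
    E=[(0,1),(1,2),(2,3),(3,0),(4,5),(5,6),(6,7),(7,4),(0,4),(1,5),(2,6),(3,7)]
    return [(C[i],C[j]) for i,j in E]
def segs(cu,cy,hu,hy):
    S=[]
    pr=[(-110,0),(-110,60),(48,166)]
    for y in(-140,140):
        S+=[((a[0],y,a[1]),(b[0],y,b[1])) for a,b in zip(pr,pr[1:])]
        S+=[((-50,y,284),(110,y,284)),((-50,y,270),(-50,y,294)),((110,y,0),(-110,y,0)),((110,y,0),(110,y,284))]
    for x,z in pr+[(-50,270),(-50,294),(110,284)]:S.append(((x,-140,z),(x,140,z)))
    return S,box(cu,cy,22,16,6,34),box(hu,hy,22,44,8,40)
def draw(c,I,p,args,roi,f,out):
    x0,y0,x1,y1=roi
    J=cv2.resize(I[y0:y1,x0:x1],None,fx=f,fy=f,interpolation=cv2.INTER_NEAREST)
    for S,col in zip(segs(*args),((0,255,0),(255,0,255),(255,255,0))):
        for a,b in S:
            q=((proj(c,bw(p,[a,b]))-[x0,y0]+.5)*f).round().astype(int)
            cv2.line(J,tuple(map(int,q[0])),tuple(map(int,q[1])),col,1)
    cv2.imwrite(out,J)
E
cat > o1.py <<'E'
from ov import *
import sys
p=np.load("p.npy");n=sys.argv[1];ar=list(map(float,sys.argv[2:6]))
draw("side",cv2.imread("pics/side1.png"),p,ar,(180,115,280,245),4.6,f"pics/os{n}.png")
draw("top",cv2.imread("pics/top1.png"),p,ar,(105,150,235,255),5.6,f"pics/ot{n}.png")
E
python3 o1.py 1 32 -21 102 -101
```

```text
(no output)
```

View pics/os1.png

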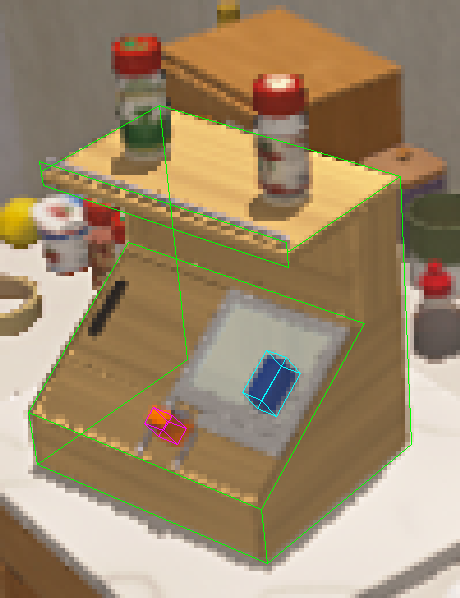

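View pics/ot1.png

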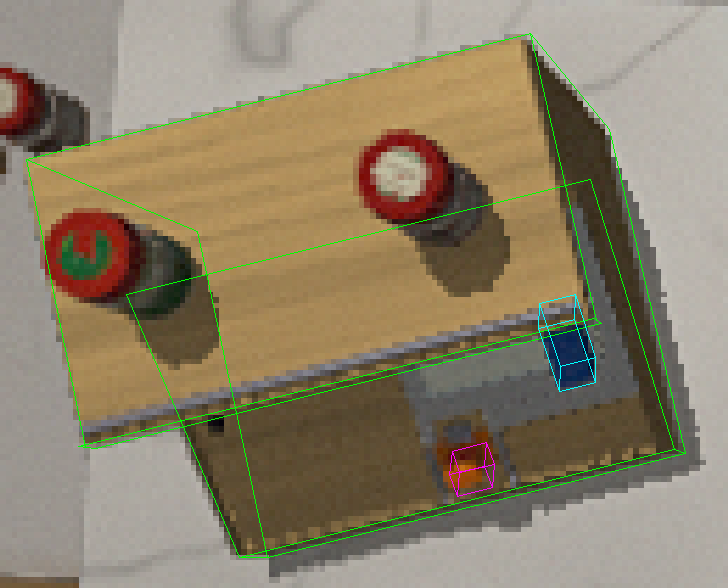

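```bash
cat >> h.py <<'E'
p0=np.load("p.npy") if __import__("os").path.exists("p.npy") else None
def W(u,y,off):
    return bw(p0,RS@np.array([u,y,off])+[-110,0,60])[0]
def ORI(sg=1):
    R=binT(p0)[:3,:3]@RS
    X=-R[:,2];Y=sg*R[:,1];return list(Ro.from_matrix(np.c_[X,Y,np.cross(X,Y)]).as_euler('xyz'))
E
python3 - <<'E'
from h import *
for sg in(1,-1):
    o=ORI(sg);print(sg,np.round(o,3))
    for a in((34,-19,150),(34,-19,29),(6,-19,29),(102,-101,150),(102,-101,31),(102,12,31)):
        q=bot.solve_ik(list(W(*a)),o);print(a,W(*a).round(),None if q is None else np.round(q,2))
E
```

```text
1 [0.    0.977 0.275]
(34, -19, 150) [413. 355. 225.] [ 0.62  0.29  2.03 -0.65  0.31 -0.66]
(34, -19, 29) [478. 374. 125.] [ 0.56  0.55  1.99 -1.42  0.16  0.09]
(6, -19, 29) [456. 368. 109.] [0.58 0.57 2.05 4.41 0.18 0.56]
(102, -101, 150) [489. 292. 263.] [ 0.37  0.23  1.96 -0.16  0.36 -1.34]
(102, -101, 31) [553. 310. 165.] [ 0.36  0.49  1.93 -0.32  0.15 -1.18]
(102, 12, 31) [523. 419. 165.] [ 0.59  0.53  1.81 -0.66  0.29 -0.67]
-1 [3.142 0.977 0.275]
(34, -19, 150) [413. 355. 225.] [ 0.62  0.29  2.03 -0.65  0.31  2.48]
(34, -19, 29) [478. 374. 125.] None
(6, -19, 29) [456. 368. 109.] [ 0.58  0.57  2.05  4.41  0.18 -2.58]
(102, -101, 150) [489. 292. 263.] [ 0.37  0.23  1.96 -0.16  0.36  1.8 ]
(102, -101, 31) [553. 310. 165.] [ 0.36  0.49  1.93 -0.32  0.15  1.96]
(102, 12, 31) [523. 419. 165.] [ 0.59  0.53  1.81 -0.66  0.29  2.47]
```

```bash
cat >> h.py <<'E'
def ORIT(tilt):
    Rb=binT(p0)[:3,:3];t=np.radians(tilt)
    X=Rb@np.array([np.sin(t),0,-np.cos(t)]);Y=Rb[:,1]
    return list(Ro.from_matrix(np.c_[X,Y,np.cross(X,Y)]).as_euler('xyz')),X
E
python3 - <<'E'
from h import *
for t in(10,16,22):
    o,X=ORIT(t)
    for a,b in(((34,-19,30),110),((34,-19,30),0),((4,-19,30),0)):
        P=W(*a)-b*X
        q=bot.solve_ik(list(P),o);print(t,P.round(),None if q is None else np.round(q,2))
E
```

```text
10 [459. 368. 234.] [ 0.51  0.39  1.63 -0.05  0.95 -1.31]
10 [477. 374. 126.] [ 0.5   0.56  1.69 -0.06  0.72 -1.3 ]
10 [454. 367. 109.] [ 0.51  0.56  1.76 -0.07  0.65 -1.28]
16 [448. 365. 232.] [ 0.53  0.35  1.73 -0.1   0.79 -1.26]
16 [477. 374. 126.] [ 0.51  0.54  1.77 -0.12  0.56 -1.24]
16 [454. 367. 109.] [ 0.53  0.55  1.84 -0.15  0.49 -1.2 ]
22 [438. 362. 228.] [ 0.55  0.32  1.83 -0.18  0.62 -1.17]
22 [477. 374. 126.] [ 0.53  0.53  1.85 -0.25  0.4  -1.11]
22 [454. 367. 109.] [ 0.54  0.54  1.91 -0.31  0.33 -1.02]
```

```bash
python3 - <<'E'
from h import *
o,X=ORIT(16)
P=W(34,-19,30)
bot.reach(list(P-110*X),o)
bot.command_gripper(44)
print(bot.read_opening(),bot.read_wrist_force())
print("contact",bot.move_l(list(P),rate=60,stop_force=6))
print(bot.read_tcp_pos(),P,bot.read_wrist_force(),bot.read_t())
for c in("side","top"):
    I=snapshot(c);cv2.imwrite(f"pics/{c}2.png",I)
a=cv2.imread("pics/side2.png")[130:260,160:300];cv2.imwrite("pics/side2c.png",cv2.resize(a,None,fx=4,fy=4,interpolation=2))
a=cv2.imread("pics/top2.png")[150:260,120:250];cv2.imwrite("pics/top2c.png",cv2.resize(a,None,fx=5,fy=5,interpolation=2))
E
```

```text
44.021872656726856 [0.81395128 0.09210348 0.0274904 ]
contact False
[477.5816379  373.7833227  126.24874802] [477.45614577 373.66648505 125.88368589] [ 0.68830804 -0.94285076 -0.16811844] 10.2833
```

View pics/side2c.png

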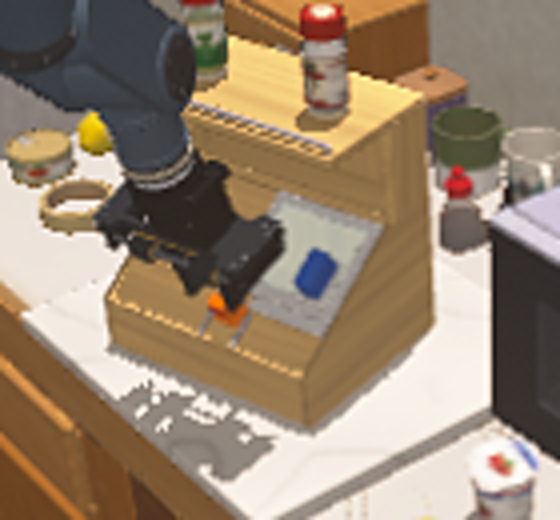

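View pics/top2c.png

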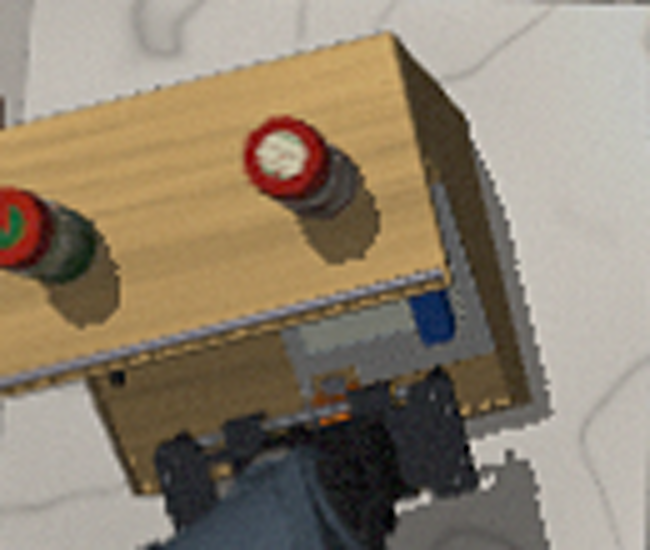

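```bash
cat > o2.py <<'E'
from ov import *
import sys
n=sys.argv[1];op=float(sys.argv[2]);ar=list(map(float,sys.argv[3:7]));pics=sys.argv[7]
p=p0;t=bot.read_tcp_pos();R=Ro.from_euler('xyz',bot.read_orientation()).as_matrix()
for c,roi,f in(("side",(180,140,270,240),6),("top",(130,190,240,260),7)):
    draw(c,cv2.imread(f"pics/{c}{pics}.png"),p,ar,roi,f,f"pics/o{c}{n}.png")
    J=cv2.imread(f"pics/o{c}{n}.png")
    for s_ in(1,-1):
        C=[t+R@np.array(v) for v in((19,s_*op/2,9.5),(19,s_*op/2,-9.5),(0,s_*op/2,-9.5),(0,s_*op/2,9.5))]
        q=((proj(c,C)-roi[:2]+.5)*f).round().astype(np.int32)
        cv2.polylines(J,[q[:,None]],True,(0,255,255),1)
    cv2.imwrite(f"pics/o{c}{n}.png",J)
E
python3 o2.py 2 44 34 -19 102 -101 2
```

```text
(no output)
```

View pics/oside2.png

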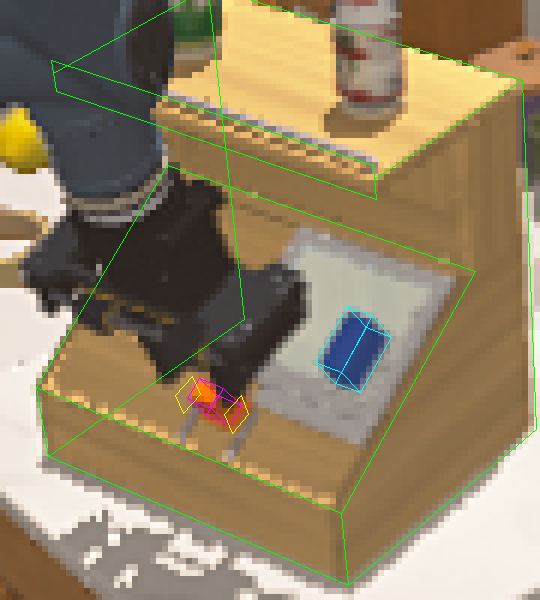

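View pics/otop2.png

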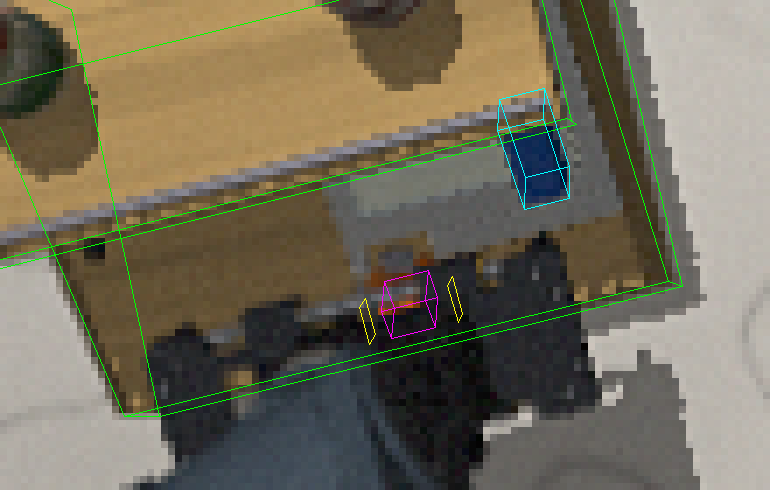

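```bash
python3 - <<'E'
import cv2
a=cv2.imread("pics/side2.png")[185:225,195:245];cv2.imwrite("pics/z2.png",cv2.resize(a,None,fx=14,fy=14,interpolation=0))
E
```

```text
(no output)
```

View pics/z2.png

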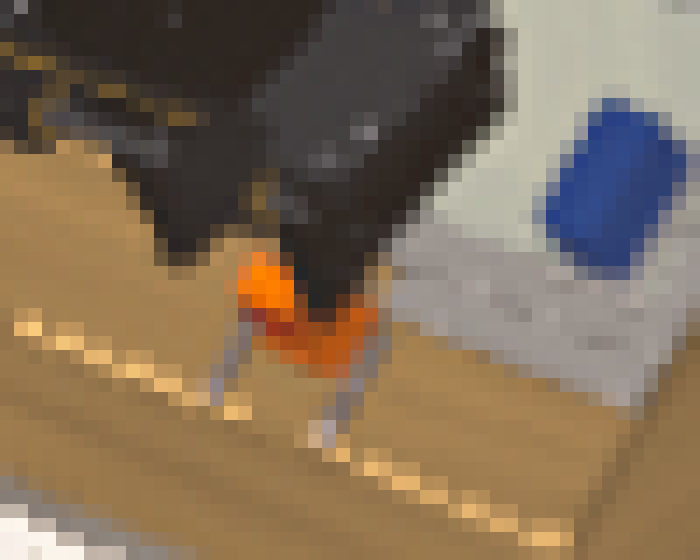

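```bash
python3 - <<'E'
import cv2,numpy as np
a=cv2.imread("pics/side1.png")[190:222,200:250];a=cv2.resize(a,None,fx=14,fy=14,interpolation=0)
b=cv2.imread("pics/top1.png")[215:245,170:220];b=cv2.resize(b,None,fx=14,fy=14,interpolation=0)
cv2.imwrite("pics/z1.png",cv2.resize(np.vstack([a,b]),None,fx=.68,fy=.68,interpolation=0))
E
```

```text
(no output)
```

View pics/z1.png

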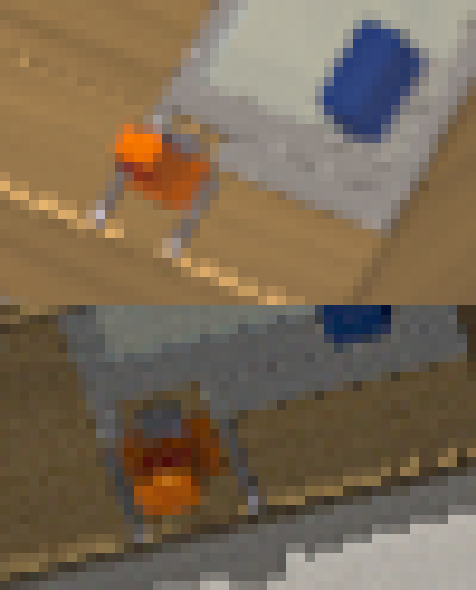

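```bash
python3 - <<'E'
from h import *
def tri(a,b):
    o1,d1=ray("side",a);o2,d2=ray("top",b)
    d1/=np.linalg.norm(d1);d2/=np.linalg.norm(d2)
    s=np.linalg.lstsq(np.c_[d1,-d2],o2-o1,rcond=None)[0]
    A=o1+s[0]*d1;B=o2+s[1]*d2
    R=binT(p0)[:3,:3]@RS;O=bw(p0,[-110,0,60])[0]
    print("mid",(A+B)/2,"gap",A-B,"slant",R.T@((A+B)/2-O))
tri((214.5-.0,205.2),(187.5,234.7))
tri((214,204.7),(187,234.2))
for c,uv in(("side",(214,204.7)),("top",(187,234.2))):print(on_slant(p0,c,uv,34)[0])
print("tip tcp+19",bot.read_tcp_pos())
# shift check of visible finger tips in side image
E
```

```text
mid [477.73487277 373.81839953 126.584222  ] gap [ 2.49455172 -1.61235063 -0.28099458] slant [ 34.64830265 -18.92935368  30.40771356]
mid [478.33928113 376.04816929 127.65724696] gap [ 0.48046861 -0.30936547 -0.05369969] slant [ 36.23187485 -16.9470036   30.63388259]
[ 35.55448946 -19.795826    34.        ]
[ 37.89725601 -17.47277688  34.        ]
tip tcp+19 [477.53887414 373.75020757 126.2013233 ]
```

```bash
python3 - <<'E'
from h import *
o,X=ORIT(16)
bot.move_l(list(W(36,-18,28)),o,rate=40,stop_force=8)
bot.command_gripper(14)
print(bot.read_opening(),bot.read_wrist_force(),bot.read_tcp_pos(),bot.read_t())
E
```

```text
13.864203628423232 [-0.24693151 -0.334949   -0.18664679] [479.85168386 375.36044805 125.32747117] 11.4417
```

```bash
python3 - <<'E'
from h import *
for c in("side","top"):
    I=snapshot(c);cv2.imwrite(f"pics/{c}3.png",I)
a=cv2.imread("pics/side3.png")[180:222,195:245];a=cv2.resize(a,None,fx=12,fy=12,interpolation=0)
cv2.imwrite("pics/z3.png",a)
E
python3 o2.py 3 14 36 -18 102 -101 3
```

```text
(no output)
```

View pics/z3.png

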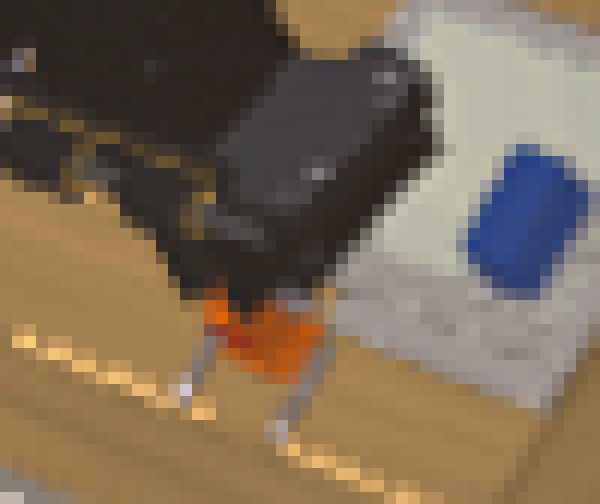

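View pics/oside3.png

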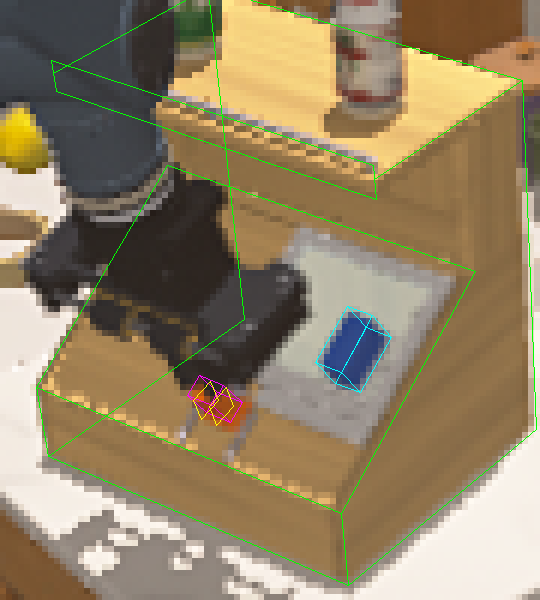

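View pics/otop3.png

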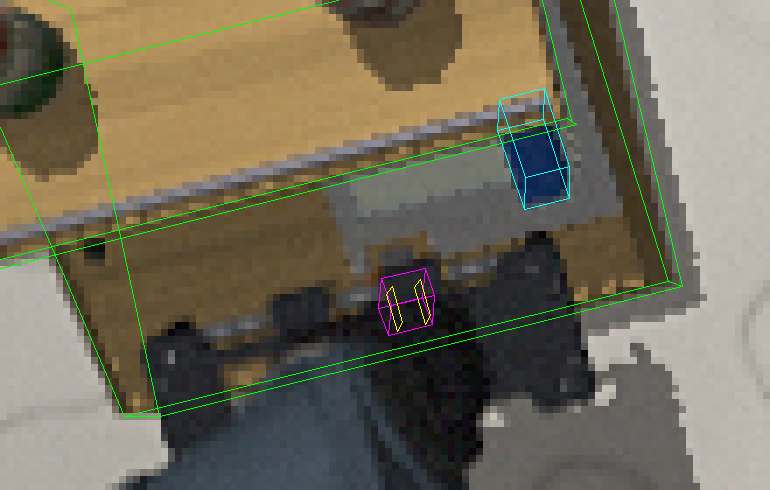

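```bash
python3 - <<'E'
from h import *
px=lambda u,v:(100+u/4,130+v/4)
sx=lambda u,v:(160+u/3.3,100+v/3.3)
top=[([110,140,284],px(40,195)),([110,-140,284],px(395,107)),([-50,140,294],px(80,386)),([-50,-140,294],px(437,300)),([-110,140,60],px(190,475)),([-110,-140,60],px(505,400))]
side=[([-110,140,60],sx(88,347)),([-110,-140,60],sx(250,408)),([-110,-140,0],sx(253,453)),([110,-140,284],sx(352,183)),([110,-140,0],sx(357,364)),([-50,-140,294],sx(273,220)),([-50,140,294],sx(99,164)),([-110,140,0],sx(90,387))]
A=[np.array([a for a,b in L],float) for L in(top,side)];B=[np.array([b for a,b in L])-0.4 for L in(top,side)]
for wt,ws in((1,1),(1,0),(0,1)):
    def res(p,full=False):
        z=np.array([0,0,p[3]])
        r=[(proj("top",bw(p,A[0])+z)-B[0]),(proj("side",bw(p,A[1])+z)-B[1])]
        return r if full else np.r_[wt*r[0].ravel(),ws*r[1].ravel()]
    r=least_squares(res,[567,417,.28,0],x_scale=[100,100,.3,20],loss="soft_l1")
    print(wt,ws,r.x.round(3),r.cost);print(np.vstack(res(r.x,True)).round(1).tolist())
print(proj("top",[[440,160,0]]),)
E
```

```text
1 1 [ 5.68451e+02  4.20175e+02  2.76000e-01 -2.24500e+00] 12.897046077042685
[[-0.7, -0.8], [0.4, -1.2], [-1.3, 2.7], [1.3, 1.3], [-0.1, 0.3], [-1.3, -0.3], [-0.6, -0.5], [1.1, 2.0], [1.3, 0.2], [0.3, -1.9], [1.1, 1.2], [-0.5, 1.0], [-1.4, 0.5], [0.7, -1.2]]
1 0 [ 5.70784e+02  4.25232e+02  2.77000e-01 -2.25180e+01] 4.1882780331426925
[[0.3, -0.4], [-0.1, -0.6], [-0.3, 2.3], [0.7, 1.1], [0.3, -0.4], [-2.0, -0.8], [-0.1, 2.7], [1.3, 5.2], [1.5, 3.3], [0.2, 1.9], [0.9, 4.3], [-0.4, 5.0], [-1.0, 4.3], [1.2, 1.8]]
0 1 [ 5.77383e+02  4.36405e+02  2.73000e-01 -1.24230e+01] 6.278389859068887
[[-4.3, -3.4], [-4.0, -3.4], [-5.2, -0.4], [-3.5, -1.3], [-3.7, -2.5], [-5.5, -2.7], [-0.3, -1.0], [0.6, 1.4], [0.8, -0.5], [-0.4, -1.7], [0.4, 0.8], [-1.0, 1.1], [-1.2, 0.7], [0.9, -1.8]]
[[252.46189871 247.50877042]]
```

```bash
python3 - <<'E'
from h import *
t=np.array([281.845,-557.817,212.248])
R=Ro.from_euler('xyz',[-1.74600445,1.57069379,1.86335894]).as_matrix()
for c,roi,f in(("side",(300,285,420,375),6),("top",(440,270,560,370),6)):
    I=cv2.imread(f"pics/{c}0.png");x0,y0,x1,y1=roi
    J=cv2.resize(I[y0:y1,x0:x1],None,fx=f,fy=f,interpolation=0);J=cv2.convertScaleAbs(J,alpha=1.8,beta=20)
    for s_ in(1,-1):
        C=[t+R@np.array(v) for v in((19,s_*43.5,9.5),(19,s_*43.5,-9.5),(0,s_*43.5,-9.5),(0,s_*43.5,9.5))]
        q=((proj(c,C)-roi[:2]+.5)*f).round().astype(np.int32);print(q.ravel())
        cv2.polylines(J,[q[:,None]],True,(0,255,255),1)
    cv2.imwrite(f"pics/cal{c}.png",J)
print(proj("top",[[0,0,0]]),proj("side",[[0,0,0]]))
E
```

```text
[421 562 433 526 438 498 426 535]
[216 498 230 463 233 435 219 470]
[248 173 233 141 250 145 266 177]
[111 245  96 213 111 218 127 250]
[[292.69014718 370.53357007]] [[158.14827403 342.32751456]]
```

View pics/calside.png

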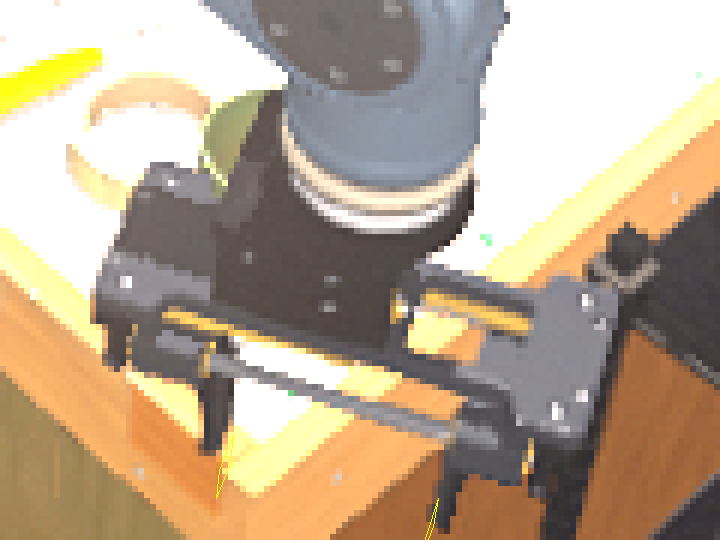

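View pics/caltop.png

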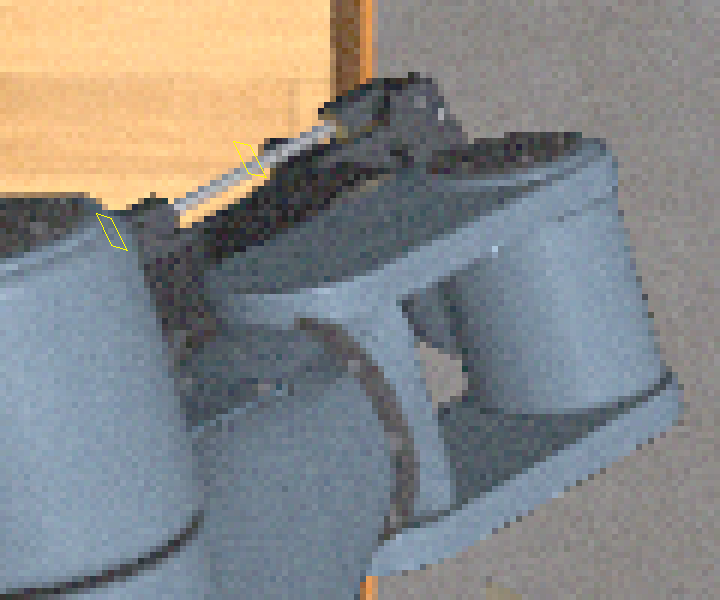

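```bash
python3 - <<'E'
from h import *
o,X=ORIT(16)
P=np.array(bot.read_tcp_pos())
print(bot.move_l(list(P+18*X),o,rate=15,stop_force=3))
T=np.array(bot.read_tcp_pos());print(T,(T-P)@X,bot.read_wrist_force(),bot.read_t())
R=binT(p0)[:3,:3]@RS;print(R.T@(T-bw(p0,[-110,0,60])[0]))
E
```

```text
True
[480.63898053 375.63819773 122.35617458] 3.1106639403576106 [-2.12307984 -0.11299374  5.22799242] 12.0167
[ 35.01050614 -17.96518118  25.06345755]
```

```bash
python3 - <<'E'
from h import *
o,X=ORIT(16)
P=np.array(bot.read_tcp_pos())
bot.move_l(list(P-8*X),o,rate=60)
bot.command_gripper(44)
print(bot.move_l(list(P+17*X),o,rate=30,stop_force=3))
T=np.array(bot.read_tcp_pos());print((T-P)@X,bot.read_wrist_force())
bot.command_gripper(15)
print(bot.read_opening(),bot.read_wrist_force(),bot.read_t())
for c in("side","top"):
    I=snapshot(c);cv2.imwrite(f"pics/{c}4.png",I)
a=cv2.imread("pics/side4.png")[180:222,195:245];a=cv2.resize(a,None,fx=12,fy=12,interpolation=0)
cv2.imwrite("pics/z4.png",a)
E
```

```text
False
16.88711522051277 [-0.39137763  0.53648458  0.43928765]
21.262915257362 [-1.73261962  4.88959319 -0.66179718] 14.6333
```

View pics/z4.png

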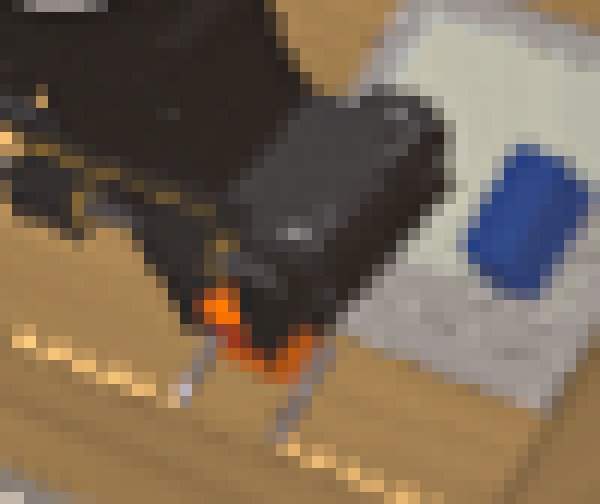

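```bash
python3 - <<'E'
from h import *
o,X=ORIT(16)
R=binT(p0)[:3,:3]@RS
P=np.array(bot.read_tcp_pos())
print(bot.move_l(list(P-29*R[:,0]),o,rate=30,stop_force=14))
T=np.array(bot.read_tcp_pos());print(R.T@(T-P),bot.read_wrist_force(),bot.read_opening())
bot.command_gripper(44);print(bot.read_wrist_force())
bot.move_l(list(T-100*X),o,rate=120);print(bot.read_t())
for c in("side","top"):
    I=snapshot(c);cv2.imwrite(f"pics/{c}5.png",I)
a=cv2.imread("pics/side5.png")[180:222,195:245];a=cv2.resize(a,None,fx=12,fy=12,interpolation=0)
cv2.imwrite("pics/z5.png",a)
E
```

```text
True
[-21.57176321   0.06677811  -0.05382086] [ 0.28442943 -0.62042913  3.61617968] 21.790595032802024
[-0.27837285 -0.7766012   0.06952445]
17.1833
```

View pics/z5.png

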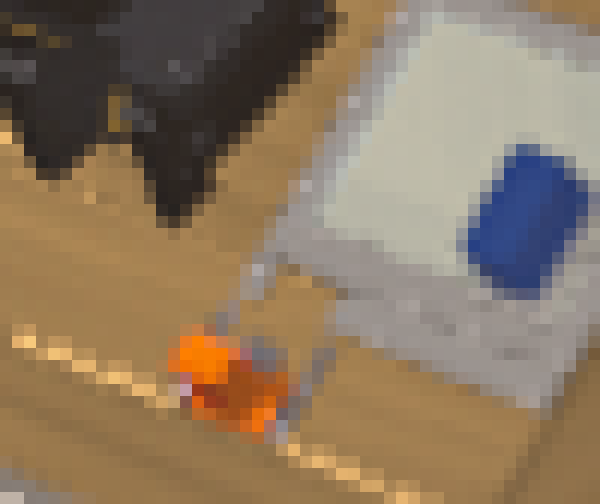

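```bash
python3 - <<'E'
from h import *
for uv in((214,204.7),(211.2,209.1)):print(on_slant(p0,"side",uv,34)[0])
o,X=ORIT(16)
R=binT(p0)[:3,:3]@RS
P=np.array(bot.read_tcp_pos())
T=P+100*X
print(bot.move_l(list(T),o,rate=100,stop_force=8))
bot.command_gripper(15);print(bot.read_opening(),bot.read_wrist_force())
f=bot.move_l(list(T-5*R[:,0]),o,rate=12,stop_force=30)
A=np.array(bot.read_tcp_pos());print(f,R.T@(A-T),bot.read_wrist_force(),bot.read_opening())
bot.command_gripper(44);print(bot.read_wrist_force())
bot.move_l(list(np.array(bot.read_tcp_pos())-100*X),o,rate=150);print(bot.read_t())
for c in("side","top"):
    I=snapshot(c);cv2.imwrite(f"pics/{c}6.png",I)
a=cv2.imread("pics/side6.png")[180:222,195:245];a=cv2.resize(a,None,fx=12,fy=12,interpolation=0)
cv2.imwrite("pics/z6.png",a)
E
```

```text
[ 35.55448946 -19.795826    34.        ]
[ 14.24660494 -18.53391358  34.        ]
False
21.892707668355037 [-1.06222132 -0.2626488   2.41981999]
False [0.34941738 0.22701268 0.11723083] [ 2.16392677 -1.8178069  11.5589035 ] 21.508802533853853
[ 0.72586405 -1.2180753  -0.67855571]
21.0667
```

View pics/z6.png

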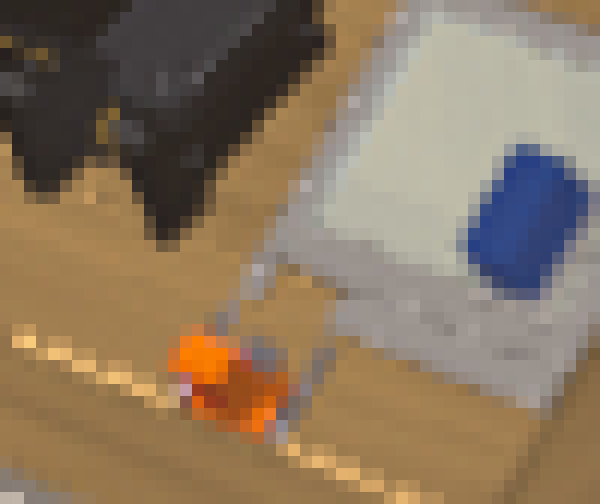

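```bash
python3 - <<'E'
from h import *
R=binT(p0)[:3,:3]@RS
for c,roi in(("side",(203,198,228,220)),("top",(175,222,205,248))):
    out=[]
    for k in("1","6"):
        I=cv2.imread(f"pics/{c}{k}.png").astype(float)
        x0,y0,x1,y1=roi;S=I[y0:y1,x0:x1];o=np.clip(S[...,2]-S[...,0]-S[...,1]*.55-45,0,None)
        br=np.clip(S[...,2]-S[...,0]-120,0,None)
        yy,xx=np.mgrid[y0:y1,x0:x1]
        for w in(o,br):
            out.append((xx*w).sum()/w.sum());out.append((yy*w).sum()/w.sum())
    print(c,np.round(out,2))
    for off,i in((20,0),(34,2)):
        print(on_slant(p0,c,out[i:i+2],off)[0].round(1),on_slant(p0,c,out[i+4:i+6],off)[0].round(1))
a=cv2.imread("pics/top6.png")[195:255,150:230];a=cv2.resize(a,None,fx=9,fy=9,interpolation=0)
cv2.imwrite("pics/zt6.png",a)
E
```

```text
side [215.37 206.29 214.62 205.41 212.95 211.14 212.55 210.74]
[ 34.7 -19.3  20. ] [ 12.2 -20.8  20. ]
[ 33.7 -24.3  34. ] [ 10.1 -28.5  34. ]
top [187.37 233.07 186.95 234.05 189.25 236.82 189.15 237.77]
[ 34.  -16.8  20. ] [ 18.  -18.4  20. ]
[ 38.5 -17.5  34. ] [ 22.4 -20.1  34. ]
```

View pics/zt6.png

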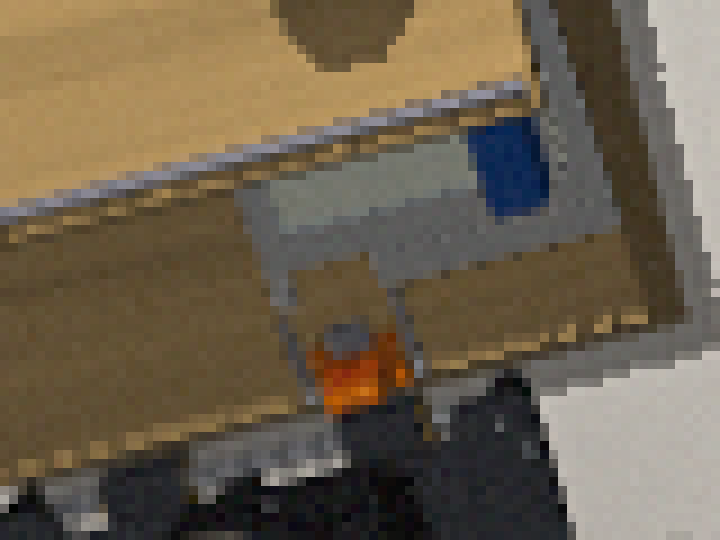

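```bash
python3 - <<'E'
from h import *
for t in(34,31,28):
    o,X=ORIT(t)
    for a,b in(((96,-101,5),110),((96,-101,5),0),((96,-60,5),0),((96,-20,5),0),((96,12,5),0),((96,12,5),110)):
        P=W(*a)-b*X
        q=bot.solve_ik(list(P),o);print(t,a,b,None if q is None else np.round(q,2))
E
```

```text
34 (96, -101, 5) 110 [ 0.37  0.31  1.97 -0.2   0.27 -1.3 ]
34 (96, -101, 5) 0 [ 0.36  0.54  1.92 -0.48  0.1  -1.02]
34 (96, -60, 5) 0 [ 0.44  0.55  1.89 -0.69  0.15 -0.75]
34 (96, -20, 5) 0 [ 0.52  0.57  1.84 -0.75  0.2  -0.62]
34 (96, 12, 5) 0 [ 0.59  0.58  1.81 -0.76  0.25 -0.56]
34 (96, 12, 5) 110 [ 0.63  0.37  1.85 -0.52  0.4  -0.79]
31 (96, -101, 5) 110 [ 0.36  0.31  1.92 -0.13  0.38 -1.38]
31 (96, -101, 5) 0 [ 0.35  0.54  1.88 -0.22  0.19 -1.29]
31 (96, -60, 5) 0 [ 0.44  0.55  1.85 -0.39  0.23 -1.05]
31 (96, -20, 5) 0 [ 0.52  0.56  1.81 -0.48  0.27 -0.9 ]
31 (96, 12, 5) 0 [ 0.58  0.58  1.77 -0.52  0.31 -0.81]
31 (96, 12, 5) 110 [ 0.61  0.37  1.81 -0.38  0.48 -0.94]
28 (96, -101, 5) 110 [ 0.36  0.31  1.87 -0.09  0.48 -1.42]
28 (96, -101, 5) 0 [ 0.35  0.53  1.84 -0.13  0.28 -1.38]
28 (96, -60, 5) 0 [ 0.43  0.55  1.81 -0.25  0.31 -1.19]
28 (96, -20, 5) 0 [ 0.51  0.56  1.77 -0.33  0.35 -1.05]
28 (96, 12, 5) 0 [ 0.57  0.58  1.73 -0.37  0.38 -0.96]
28 (96, 12, 5) 110 [ 0.6   0.38  1.75 -0.29  0.56 -1.04]
```

```bash
python3 - <<'E'
from h import *
o,X=ORIT(32)
P=W(96,-101,6)
bot.reach(list(P-100*X),o)
bot.command_gripper(50)
f=bot.move_l(list(P-22*X),o,rate=100,stop_force=5)
print(f)
if not f: print(bot.move_l(list(P),o,rate=30,stop_force=4))
T=np.array(bot.read_tcp_pos());print((T-P)@X,bot.read_wrist_force(),bot.read_t())
for c in("side","top"):
    I=snapshot(c);cv2.imwrite(f"pics/{c}7.png",I)
a=cv2.imread("pics/side7.png")[140:240,170:290];a=cv2.resize(a,None,fx=6,fy=6,interpolation=0)
cv2.imwrite("pics/z7.png",a)
E
```

```text
False
False
0.015186762254552054 [-0.01699298 -0.65705799 -0.62271065] 23.9167
```

View pics/z7.png

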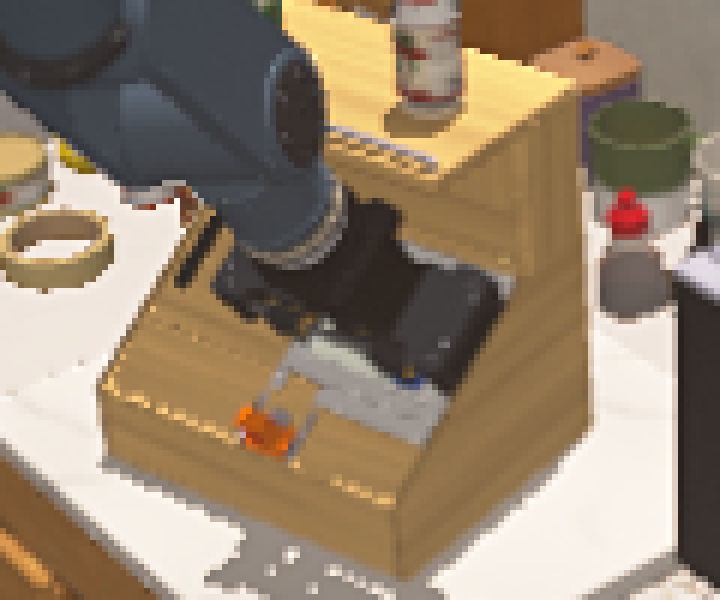

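```bash
python3 - <<'E'
from h import *
o,X=ORIT(32)
R=binT(p0)[:3,:3]@RS
bot.command_gripper(15)
print(bot.read_opening(),bot.read_wrist_force())
if bot.read_opening()>19:
    P=np.array(bot.read_tcp_pos())
    f=bot.move_l(list(P+112*R[:,1]),o,rate=50,stop_force=18)
    T=np.array(bot.read_tcp_pos());print(f,R.T@(T-P),bot.read_wrist_force(),bot.read_opening(),bot.read_t())
    for c in("side","top"):
        I=snapshot(c);cv2.imwrite(f"pics/{c}8.png",I)
    a=cv2.imread("pics/side8.png")[140:240,170:290];a=cv2.resize(a,None,fx=6,fy=6,interpolation=0)
    cv2.imwrite("pics/z8.png",a)
E
```

```text
21.817382658288068 [-0.24877572  1.54220364  0.07460279]
False [-2.90607727e-01  1.09810586e+02  1.08707755e-01] [-0.36797589 -8.3326936   4.66771489] 22.296632577709904 27.0167
```

View pics/z8.png

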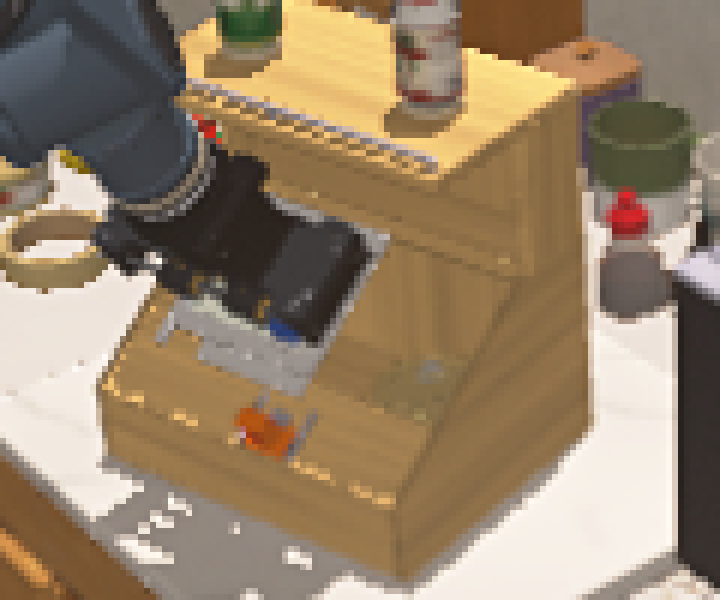

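```bash
python3 - <<'E'
from h import *
o,X=ORIT(32)
R=binT(p0)[:3,:3]@RS
bot.command_gripper(50)
P=np.array(bot.read_tcp_pos());print(bot.read_opening(),bot.read_wrist_force())
bot.move_l(list(P-130*X),o,rate=100)
q=np.array(bot.read_q());q[0]+=0.9;q[1]-=0.3;bot.move_j(list(q))
print(bot.read_wrist_force(),bot.read_t())
for c in("side","top"):
    I=snapshot(c);cv2.imwrite(f"pics/{c}9.png",I)
a=cv2.imread("pics/side9.png")[120:240,170:290];a=cv2.resize(a,None,fx=5,fy=5,interpolation=0)
cv2.imwrite("pics/z9.png",a)
a=cv2.imread("pics/top9.png")[130:280,90:290];a=cv2.resize(a,None,fx=4,fy=4,interpolation=0)
cv2.imwrite("pics/zt9.png",a)
E
```

```text
49.80470777329979 [-1.1623932  -0.24242427  0.20898005]
[0.02365556 0.86200516 0.68707137] 31.3083
```

View pics/z9.png

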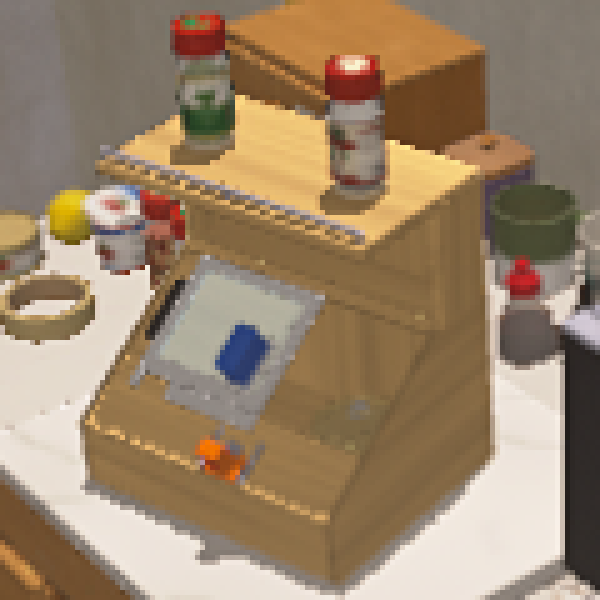

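View pics/zt9.png

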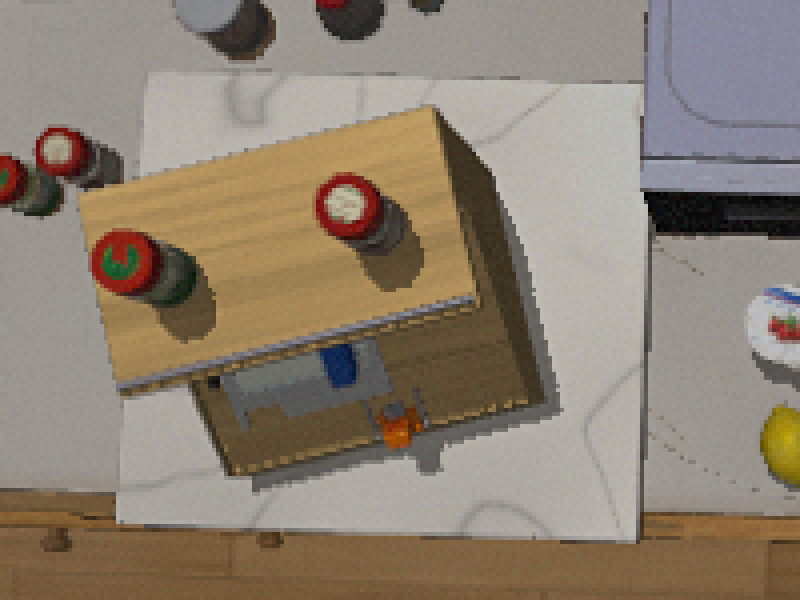

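```bash
python3 - <<'E'
from h import *
def cen(c,k,roi,col):
    I=cv2.imread(f"pics/{c}{k}.png").astype(float);x0,y0,x1,y1=roi;S=I[y0:y1,x0:x1]
    w=np.clip(S[...,0]-S[...,2]*1.2-35,0,None) if col=="b" else np.clip(S[...,2]-S[...,0]-S[...,1]*.55-45,0,None)
    yy,xx=np.mgrid[y0:y1,x0:x1];return (xx*w).sum()/w.sum(),(yy*w).sum()/w.sum()
for k,rb,ro in(("1",(230,190,250,212),(203,198,228,220)),("9",(208,180,230,200),(203,198,228,220))):
    print("side",k,on_slant(p0,"side",cen("side",k,rb,"b"),26)[0].round(1),on_slant(p0,"side",cen("side",k,ro,"o"),22)[0].round(1))
for k in "19":
    print("top",k,on_slant(p0,"top",cen("top",k,(175,222,205,248),"o"),22)[0].round(1))
E
```

```text
side 1 [ 101.3 -100.2   26. ] [ 34.3 -20.8  22. ]
side 9 [101.4   9.1  26. ] [ 11.9 -21.9  22. ]
top 1 [ 35.1 -17.3  22. ]
top 9 [ 16.9 -18.3  22. ]
```

```bash
python3 - <<'E'
from h import *
rows=[]
for c,(x,y) in(("top",(172,217)),("side",(200,190))):
    r=[]
    for k in "19":
        a=cv2.imread(f"pics/{c}{k}.png")[y:y+28,x:x+36];a=cv2.convertScaleAbs(a,alpha=1.4 if c=="top" else 1)
        a=cv2.resize(a,None,fx=11,fy=10,interpolation=0) if 0 else cv2.resize(a,None,fx=10,fy=10,interpolation=0)
        for i in range(0,36,5):cv2.line(a,(i*10,0),(i*10,3),(255,255,255),1)
        for i in range(0,28,5):cv2.line(a,(0,i*10),(6,i*10),(255,255,255),1)
        r.append(a)
    rows.append(np.hstack(r))
cv2.imwrite("pics/zz.png",np.vstack(rows))
for c in("top","side"):
    for off in(5,34):
        print(c,off,[proj(c,W(36-t,-18,off)).round(1).tolist() for t in(0,20,25)])
E
```

```text
top 5 [[[187.8, 230.3]], [[189.5, 235.1]], [[189.9, 236.2]]]
top 34 [[[187.3, 234.6]], [[189.1, 239.5]], [[189.5, 240.7]]]
side 5 [[[216.9, 207.5]], [[214.6, 211.6]], [[214.0, 212.7]]]
side 34 [[[213.7, 204.5]], [[211.3, 208.7]], [[210.7, 209.7]]]
```

View pics/zz.png

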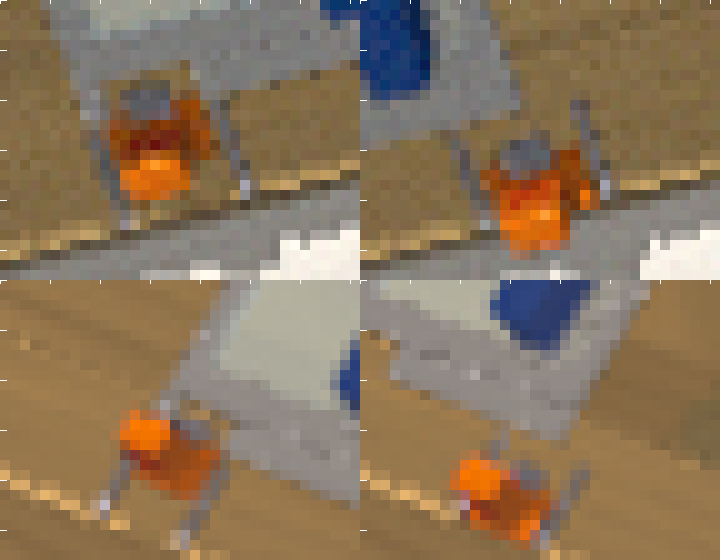

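```bash
python3 - <<'E'
from h import *
print(np.abs(bot.read_qvel()).max(),bot.read_wrist_force())
bot.sign_off()
E
```

```text
0.0025958337216045856 [ 0.64759777 -1.06704414  0.21606689]
the job is handed in; nothing more can be done
```

I slid the catch down, then slid the hatch left to its stop, let go, pulled the arm clear and handed the job in at about 31 s. The least certain point is how far down the catch went: it needed 20 mm and I estimate about 22 mm.

**Hatch:** The gripper moved it 109.8 mm, ending with about 8 N against the stop. The last side picture puts the handle 109.3 mm from where it started.

**Catch:**
- The gripper moved it 21.6 mm before the 14 N stop-force limit ended the move, short of the nominal 25 mm. A second push did not move it further.
- The pictures disagreed. Colour centroids gave 22.4 mm (side) and 18.2 mm (top), while edges and the bolt gave about 21–25 mm.

**Gripper length:** The fingertips sat roughly 20–30 mm further back than the stated 19 mm ahead of the TCP. My first attempt closed above the catch without gripping it, so I found the right height by touch.

**Surroundings:** In the last pictures the jars stand upright where they were, and the robot touches nothing. I did not check the tin, mug, lemon and cup by measurement.

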